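# Present the frosted sample slide over the light box

### The arm

A 6-joint arm with a two-finger parallel gripper is mounted at the origin on the work surface. World frame = base frame: x ahead of the robot, y to its left, z up, the work surface at z = 0. Lengths are in m, angles in rad, forces in N, time in s.
With the tool pointing down it reaches from about 0.35 to 0.775 m from the base axis. Payload 5.5 kg.
Tool frame: the origin (TCP) lies at the very end of the fingers, on their centre line; the grasp point (between the pads) lies 19 mm behind it; z points along the fingers, y is the line along which they close (so a half turn about z gives the same grasp; the last joint's range is limited). The gripper opens to 85 mm and grips with 20 to 120 N. Pads are 22 mm wide; open, the fingers measure 114 mm over their backs; the gripper's body (76 mm by 85 mm) begins 54 mm behind the grasp point. The pads swing forward as they close: fully open they stand 13 mm farther back than shut.
Start: joints at [1.13, 0.313, 0.046, 1.304, 0, 1.431], TCP at [0.17, 0.549, 0.193] pointing down, gripper open.
Joint ranges: [-2.76, 2.76], [-0.86, 1.69], [-1.03, 1.26], [-2.2, 2.34], [-1.47, 1.5], [-3.14, 3.14]. Speed limits (rad/s): [2.57, 2.57, 3.14, 3.14, 3.14, 3.14].

### API

Orientations are given as a unit quaternion [w, x, y, z].
In Python, from cell import bot gives the robot as it stands.
- The arm moves only by the tool play_rows, never from a script. Its argument "plan" is a list of rows, each a list of 4 numbers: the shift along the tool's x, y, z in cm, then the turn about the tool's z in rad. In form: [[dx, dy, dz, twist], ...]. A call has 1 to 10 rows; each row shifts and turns the commanded pose from where the row before left it, along the tool's axes as they then stand; what a row does not reach is not made up. A row lasts 1/8 s, in which the tool goes at most 62.5 mm and 10.7 degrees, less where a joint would pass 70% of its speed; a pose out of reach is approached as far as the arm can. A call with a gripper value outside its range is refused whole. "claw" is the closure, from -1 (fully open) to 1 (shut), set as the call begins (left out, the last holds). The fingers move at their own pace and stop on an object; the grip force is fixed at half the most. Time passes only in rows, so rows that do not move let the fingers close. It gives the time, the measured TCP pose, the force, the opening and the grip force at its end, in the units of the state.
- bot.sense(): the state, without advancing time (a new reading comes with each control period).
- bot.get_image(name): name is "scene" or "side" or "wrist"; returns a dict with "color" (384x512x3 uint8, red, green, blue), "fx", "fy", "cx", "cy" (pixels), "cam_to_world" (4x4, takes a point from camera to world coordinates); the wrist camera has in their place "mount" (4x4, takes a point from camera to tool coordinates, whose origin is the TCP and whose axes are the flange's). Camera axes: x right, y down, z forward; pixel columns grow to the right and rows downward; lengths in m; the calibration is good to about 2 mm. The wrist camera is an equidistant fisheye: a pixel r from the principal point sees the ray r / f radians off the axis. A picture is of the moment at which its call begins: read the wrist's pose just before it. There is no depth.
- bot.sign_off(): hands the job in; it is judged then, once.
The state is a dict: "t": time; "joint_pos": joint angles; "joint_velocities": joint speeds; "joint_efforts": joint torques, N m; "eef_pos": TCP position; "tcp_rot": TCP orientation; "contact_force": force on the tool from outside, world axes, zero at the start; "moment": the same for the moment, N m; "opening": finger opening in m; "grip_force": force on a finger pad.
Only numpy, scipy, OpenCV 4.12 (cv2) and the standard library are available. Lean on these libraries where they do the work, as an engineer would, in place of code of your own. Each camera call takes 0.05 s, during which the arm holds its last target. There are 200 camera calls.

### The job

First push the lamp door of the light box shut until it clicks home on its catch. Then pick up the glass slide that has a notched corner, leaving the blank one, and hold it up label face up about a hand's breadth (10 cm) above the middle of the light box window, tilted lengthwise by roughly 30 degrees so that its frosted, notched end is the higher end. Finish while still holding it there, still and touching nothing but the gripper; leave the blank slide, the jar and the lid where they are.

Things in the scene. Friction and masses are not known exactly. Their poses are not given: they have to be found in the camera images.
- lightbox: grey sheet-metal light box, fixed to the table, 110 mm deep (x) by 220 mm wide (y) by 130 mm high; origin at the centre of its underside, on the table. At yaw 0 its open front, 55 mm from the origin, faces the robot (-x of the box) and carries the lamp door.
- window (a point): centre of the flat opal window (80 x 150 mm) on top of the light box, 131 mm above the table, straight above the box's origin; its axes are the box's
- lamp_door (a joint): lamp door angle, rad: 0 = shut and seated, growing as it swings open towards -x of the box (to 1.5). Starts well open, stays where left (light friction). A spring roller catch resists from 0.085 to 0.035 rad (about 5 N at door_push), then snaps the door home to 0 against a hard stop; a door not pushed past it springs back ajar. Nothing to grasp: push its outer face with the closed fingers.
- door_hinge (a point): point on the door's vertical hinge axis, 65 mm above the table; in the box frame it is 61 mm in front (-x) and 110 mm to the left (+y) of the origin. It turns with the door, a plain grey panel 12 mm thick (6 mm each side of the axis), 220 mm wide, 4 to 126 mm above the table: its -y axis runs along the door to the free edge, its -x axis points out of the outer face
- door_push (a point): point on the door's outer face, 150 mm from the hinge axis, 100 mm above the table: a good place to push; same axes as door_hinge, so push along its +x
- plate: the sample slide: clear glass, 110 x 50 x 6 mm, about 80 g, 35 mm at one end frosted (the label), with a 12 x 12 mm notch in one corner of that end. Lies label face up, any heading, about centred on a fixed cork puck (40 mm across, 20 mm high). Origin: centre of its underside; x along its length to the frosted end, notch at the +x +y corner, z out of the label face. Grasp across its 50 mm width.
- frosted_end (a point): middle of the top edge of the plate's frosted, notched end (55 mm from the plate's centre)
- clear_end (a point): middle of the top edge of the plate's plain, clear end (55 mm from the plate's centre)
- blank: bystander: a blank clear glass plate of the same 110 x 50 x 6 mm size with four whole corners and no frosting, on its own like cork puck; it may be in either place. Leave it.
- jar: bystander: a sealed jar of gherkins, 84 mm across, 124 mm high; origin at the centre of its underside. Leave it.
- lid: bystander: a white jar lid lying flat, 84 mm across, 12 mm high; origin at the centre of its underside. Leave it.
Not all that is in view belongs to the job. Leave any blue, green or yellow look-alike of the plate alone.

How it is judged:
By the outcome, as a careful person would: the job done as asked, in the order asked, and still so for the second after the job is handed in, while the arm keeps its last pose, push and grip.
It also fails if it takes over 50 s, if anything falls off the work surface, if the arm or the gripper's body presses on something with over 40 N, if the wrist force passes 120 N, or if a joint passes its speed limit or range.

## Working session

There is one attempt and no reset: what is moved stays moved. The work goes in short steps, Python scripts to look and compute and a tool call to move; the robot and the scene stay as the last step left them, time stands still between calls to the robot, and variables do not carry over. Pictures are saved under pics/ and viewed, at most 10 in all, crops included, and the job is handed in when it is done.

Besides the shell and the picture viewer there is one more tool, called after ">>>" as a command line: name --pt "numbers of a row" for each row, then --argument value for the rest. play_rows: Moves the arm, as the interface text tells. Its arguments: {"type":"object","properties":{"plan":{"type":"array","items":{"type":"array","items":{"type":"number"}}},"claw":{"type":"number"}},"required":["plan"]}

```bash
ls; mkdir -p pics; python3 - <<'E'
from cell import bot
import cv2,numpy as np
s=bot.sense();print({k:np.round(v,3).tolist() for k,v in s.items()})
for n in("scene","side","wrist"):
    d=bot.get_image(n);cv2.imwrite(f"pics/{n}0.png",d["color"][:,:,::-1])
    print(n,d["fx"],d["cx"],d["cy"],np.round(d.get("cam_to_world",d.get("mount")),3).tolist())
a=cv2.imread("pics/scene0.png");b=cv2.imread("pics/side0.png")
E
```

```text
pics
{'t': 0.0, 'joint_pos': [1.13, 0.314, 0.045, 1.304, -0.0, 1.431], 'joint_velocities': [-0.001, 0.001, -0.001, 0.0, 0.001, 0.001], 'joint_efforts': [0.0, -48.063, 29.853, 0.019, -0.0, -0.0], 'eef_pos': [0.17, 0.549, 0.192], 'tcp_rot': [-0.0, 0.15, 0.989, -0.001], 'contact_force': [0.147, -0.575, 1.078], 'moment': [0.02, -0.032, -0.013], 'grip_force': 0.0, 'opening': 0.086}
scene 380.9817097631994 256.51586410631455 193.53073663752104 [[-0.703, 0.531, -0.474, 1.107], [0.711, 0.508, -0.486, 0.523], [-0.017, -0.678, -0.735, 0.968], [0.0, 0.0, 0.0, 1.0]]
side 402.270577443677 253.61181679609726 184.1123941379493 [[0.826, -0.28, 0.489, 0.036], [-0.563, -0.448, 0.694, -0.781], [0.025, -0.849, -0.528, 0.646], [0.0, 0.0, 0.0, 1.0]]
wrist 297.3186396354542 253.18507888363425 196.3230781104855 [[-0.002, -0.955, -0.297, 0.075], [1.0, -0.002, -0.001, 0.0], [-0.0, -0.297, 0.955, -0.181], [0.0, 0.0, 0.0, 1.0]]
```

View pics/scene0.png

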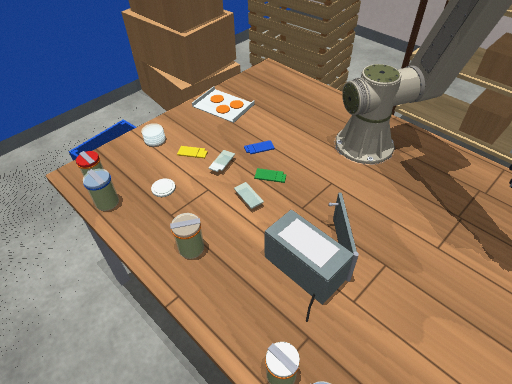

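View pics/side0.png

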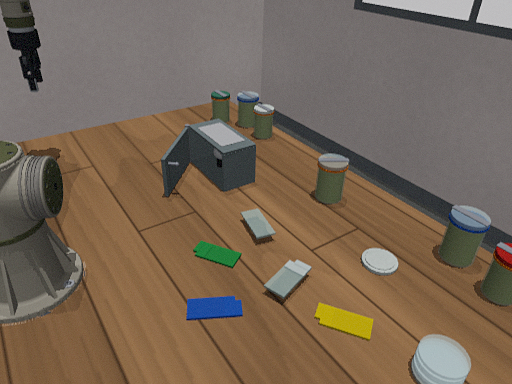

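Scene shows two grey slides at (222,162) and (249,196), blue/green/yellow decoys at (259,147), (270,175), (192,152), the light box with its window at (308,242) and the door open at (345,225). In the side view the slides are at (288,280) and (258,225). The first seems to have a frosted end; I'll check that in a crop.

```bash
cat > h.py <<'E'
import cv2,numpy as np
from cell import bot
def ray(d,p):
    M=np.array(d["cam_to_world"]);v=np.array([(p[0]-d["cx"])/d["fx"],(p[1]-d["cy"])/d["fy"],1.])
    return M[:3,3],M[:3,:3]@v
def plane(d,p,z):
    o,v=ray(d,p);return o+v*(z-o[2])/v[2]
def proj(d,P):
    M=np.linalg.inv(d["cam_to_world"]);q=M[:3,:3]@np.array(P)+M[:3,3]
    return np.array([q[0]/q[2]*d["fx"]+d["cx"],q[1]/q[2]*d["fy"]+d["cy"]])
E
python3 - <<'E'
from h import *
ims={n:bot.get_image(n) for n in("scene","side")}
c=[]
for n,x,y in(("scene",222,162),("scene",249,196),("side",288,280),("side",258,225)):
    im=ims[n]["color"][y-30:y+30,x-36:x+36,::-1]
    c.append(cv2.resize(im,(396,298),interpolation=cv2.INTER_CUBIC))
cv2.imwrite("pics/crop.png",np.vstack([np.hstack(c[:2]),np.hstack(c[2:])]))
def blob(n,box,f,z):
    d=ims[n];x0,y0,x1,y1=box;hsv=cv2.cvtColor(d["color"],cv2.COLOR_RGB2HSV)[y0:y1,x0:x1].astype(int)
    m=f(hsv).astype(np.uint8);k,l,st,_=cv2.connectedComponentsWithStats(m);i=1+st[1:,4].argmax()
    pts=np.argwhere(l==i)[:,::-1]+[x0,y0]
    w=np.array([plane(d,p,z)[:2] for p in pts],np.float32)*1000
    r=cv2.minAreaRect(w);print(n,len(pts),pts.mean(0).round(),"rect",np.round(r[0],1),np.round(r[1],1),round(r[2],1),"corners",cv2.boxPoints(r).round().tolist())
win=lambda h:(h[...,2]>180)&(h[...,1]<60)
blob("scene",(265,210,350,290),win,.131);blob("side",(185,115,250,155),win,.131)
pl=lambda h:(h[...,1]<70)&(h[...,2]>90)
for n,b in(("scene",(205,145,240,178)),("scene",(230,178,268,212)),("side",(260,255,315,304)),("side",(236,203,278,246))): blob(n,b,pl,.026)
E
```

```text
scene 1374 [309. 242.] rect [595.5 189.9] [149.9  82. ] 89.3 corners [[554.0, 115.0], [636.0, 114.0], [637.0, 264.0], [555.0, 265.0]]
side 2 [222. 124.] rect [627.2 243.4] [8.5 0. ] -98.6 corners [[628.0, 248.0], [628.0, 248.0], [627.0, 239.0], [627.0, 239.0]]
scene 299 [221. 161.] rect [ 470.8 -308.6] [113.6  54. ] 19.1 corners [[408.0, -302.0], [426.0, -353.0], [533.0, -316.0], [516.0, -264.0]]
scene 398 [248. 195.] rect [ 522.2 -117.1] [115.2  53.6] 78.3 corners [[484.0, -168.0], [537.0, -179.0], [560.0, -66.0], [508.0, -55.0]]
side 895 [288. 277.] rect [ 462.6 -313.4] [115.6  51.5] 17.8 corners [[400.0, -307.0], [415.0, -356.0], [525.0, -320.0], [510.0, -271.0]]
side 560 [258. 223.] rect [ 514.7 -123.1] [117.1  51.6] 78.4 corners [[478.0, -175.0], [528.0, -186.0], [552.0, -71.0], [501.0, -61.0]]
```

View pics/crop.png

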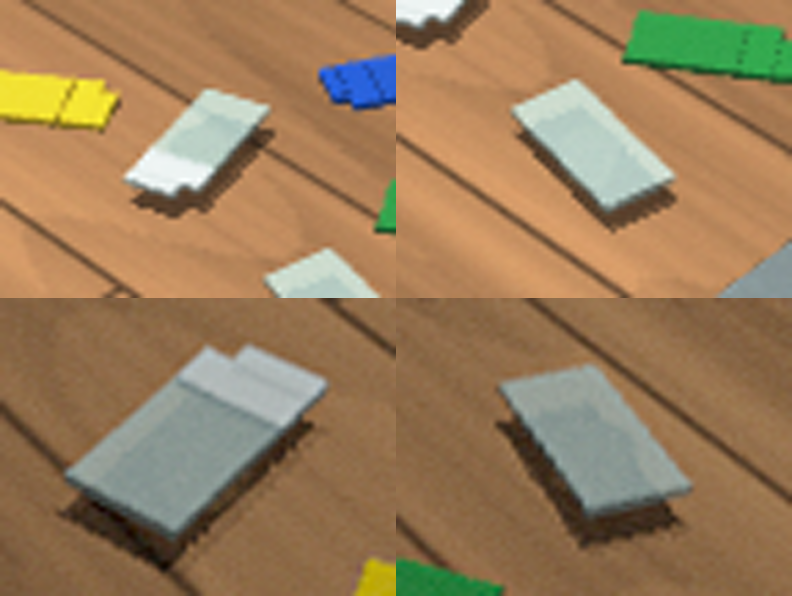

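The crops confirm it: the slide at side (288,280) / scene (222,162) has the frosted, notched end, and the other has four whole corners and no frosting. The decoys are coloured. I choose the first: centre about (0.467,-0.311), frosted end towards 18° heading. Next is the door angle.

```bash
python3 - <<'E'
from h import *
ims={n:bot.get_image(n) for n in("scene","side")}
H=np.array([.534,.300])
out=[]
for n,(x0,y0,x1,y1) in(("side",(140,100,270,200)),("scene",(255,185,365,300))):
    d=ims[n];k=6
    im=cv2.resize(d["color"][y0:y1,x0:x1,::-1],None,fx=k,fy=k,interpolation=cv2.INTER_CUBIC)
    for a,c in((50,(0,0,255)),(65,(0,255,0)),(80,(255,0,0))):
        t=np.radians(a);u=np.array([-np.sin(t),-np.cos(t)])
        q=[((proj(d,[*(H+u*r),z])-[x0,y0]+.5)*k).astype(int).tolist() for r,z in((0,.126),(.22,.126),(.22,.004))]
        for i in(0,1): cv2.line(im,q[i],q[i+1],c,1)
    out.append(im[:550])
out=[cv2.resize(o,(400,int(o.shape[0]*400/o.shape[1]))) for o in out]
h=max(o.shape[0] for o in out)
cv2.imwrite("pics/door.png",np.hstack([cv2.copyMakeBorder(o,0,h-o.shape[0],0,0,cv2.BORDER_CONSTANT) for o in out]))
E
```

```text
(no output)
```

View pics/door.png

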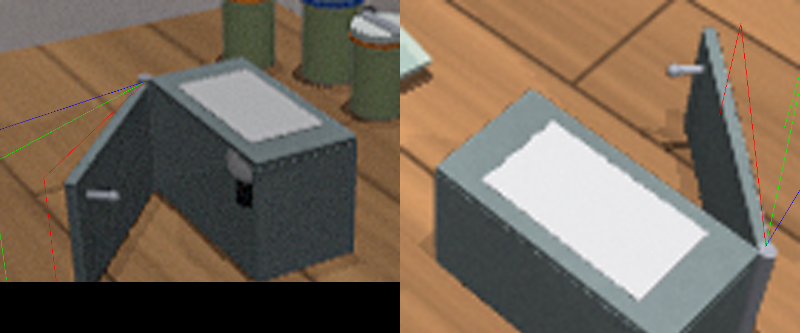

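The door stands at about 40°: in both views it lies just inside the red 50° line. The hinge matches. I'll close the fingers, square the tool and go to the outer side of the door.

>>> play_rows --pt "0 0 0 -0.151" --pt "0 0 0 -0.151" --pt "-2.75 -4.05 0 0" --pt "-2.75 -4.05 0 0" --pt "-2.75 -4.05 0 0" --pt "-2.75 -4.05 0 0" --pt "-2.75 -4.05 0 0" --pt "-2.75 -4.05 0 0" --pt "-2.75 -4.05 0 0" --pt "-2.75 -4.05 0 0" --claw 1

```text
t: 1.6
eef_pos: [0.3916, 0.2241, 0.1932]
tcp_rot: [0.0, -0.001, 1.0, 0.0]
contact_force: [0.7, 0.3, 0.2]
opening: -0.0
grip_force: 0.0
```

>>> play_rows --pt "0 0 4.9 0" --pt "0 0 4.9 0" --pt "-3.1 -2.7 0 0" --pt "-1 -0.9 0 0" --pt "-1 -0.9 0 0" --pt "-1.15 -0.7 0 0" --pt "-1.15 -0.7 0 0" --pt "-1.2 -0.5 0 0" --pt "-1.2 -0.5 0 0" --pt "0 0 0 0"

```text
t: 2.85
eef_pos: [0.4899, 0.1563, 0.0948]
tcp_rot: [0.0, -0.0, 1.0, 0.0]
contact_force: [-0.4, 0.7, -0.3]
opening: -0.0001
grip_force: 0.0
```

>>> play_rows --pt "-0.6 -0.1 0 0" --pt "-0.6 -0.1 0 0" --pt "0 0 0 0"

```text
t: 3.22
eef_pos: [0.5013, 0.1547, 0.0949]
tcp_rot: [0.0, -0.001, 1.0, 0.0]
contact_force: [0.7, 0.8, 0.8]
opening: 0.0
grip_force: 0.0
```

>>> play_rows --pt "-0.4 0 0 0" --pt "-0.4 0 0 0" --pt "0 0 0 0"

```text
t: 3.6
eef_pos: [0.5092, 0.1547, 0.0949]
tcp_rot: [0.0, -0.001, 1.0, 0.0]
contact_force: [0.6, 0.8, -0.2]
opening: -0.0002
grip_force: 0.0
```

```bash
python3 - <<'E'
from h import *
d=bot.get_image("scene");e=bot.get_image("side")
c=[cv2.resize(x["color"][y:y+100,u:u+130,::-1],(400,308)) for x,u,y in((d,250,180),(e,140,100))]
cv2.imwrite("pics/door2.png",np.hstack(c))
E
```

```text
(no output)
```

View pics/door2.png

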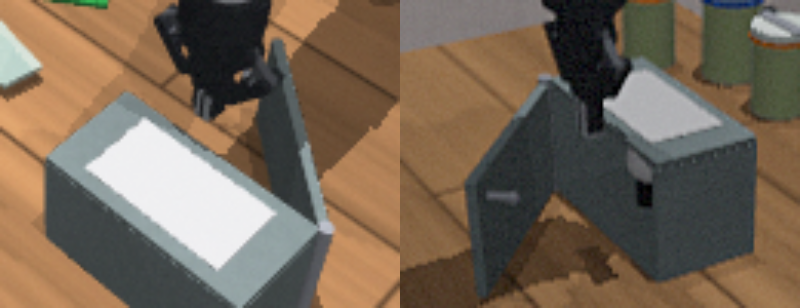

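The picture shows the door unmoved, with the fingers between the door and the box. My door geometry is off, so I'll triangulate the free corner.

```bash
python3 - <<'E'
from h import *
d=bot.get_image("scene");e=bot.get_image("side")
def tri(p,q):
    o1,v1=ray(d,p);o2,v2=ray(e,q)
    s=np.linalg.lstsq(np.c_[v1,-v2],o2-o1,rcond=None)[0]
    return ((o1+v1*s[0]+o2+v2*s[1])/2).round(3),np.linalg.norm(o1+v1*s[0]-o2-v2*s[1]).round(4)
k=400/130
S=lambda x,y:(250+x/k-.5,180+y/(308/100)-.5)
T=lambda x,y:(140+(x-400)/k-.5,100+y/3.08-.5)
print("free top",tri(S(277,44),T(470,183)),plane(d,S(277,44),.126),plane(e,T(470,183),.126))
print("hinge top",tri(S(325,228),T(545,79)))
print("tcp",tri(S(203,117),T(592,135)))
t=bot.sense()["eef_pos"];print(t,proj(d,t),S(203,117),proj(e,t),T(592,135))
for a in(40,50,60):
    u=[-np.sin(np.radians(a)),-np.cos(np.radians(a))];P=[.534+.22*u[0],.3+.22*u[1],.126];print(a,np.round(P,3),proj(d,P),S(277,44),proj(e,P),T(470,183))
E
```

```text
free top (array([0.386, 0.145, 0.12 ]), np.float64(0.0043)) [0.39280151 0.1465236  0.126     ] [0.38096655 0.13746675 0.126     ]
hinge top (array([0.536, 0.303, 0.126]), np.float64(0.0027))
tcp (array([0.514, 0.155, 0.13 ]), np.float64(0.0062))
[0.50872365 0.15462511 0.09487474] [316.29898076 223.7497914 ] (315.475, 217.48701298701297) [201.99031239 154.99760864] (201.9, 143.33116883116884)
40 [0.393 0.131 0.126] [335.48232828 191.20667282] (339.525, 193.78571428571428) [167.20102757 158.73941527] (162.25, 158.91558441558442)
50 [0.365 0.159 0.126] [348.24066757 190.99737737] (339.525, 193.78571428571428) [153.71415331 157.18415671] (162.25, 158.91558441558442)
60 [0.343 0.19  0.126] [361.23871556 192.41259694] (339.525, 193.78571428571428) [141.59299373 154.55592903] (162.25, 158.91558441558442)
```

```bash
python3 - <<'E'
from h import *
e=bot.get_image("side");w=bot.get_image("wrist")
im=e["color"][95:195,150:250,::-1].copy()
a=cv2.resize(im,(450,450),interpolation=cv2.INTER_CUBIC)
t=bot.sense()["eef_pos"]
for z in(0,.035,.073):
    p=proj(e,np.array(t)+[0,0,z]);cv2.circle(a,tuple(((p-[150,95]+.5)*4.5).astype(int)),3,(0,0,255),1)
b=cv2.resize(w["color"][100:384,86:426,::-1],(350,292))
b=cv2.copyMakeBorder(b,0,158,0,0,cv2.BORDER_CONSTANT)
cv2.imwrite("pics/tip.png",np.hstack([a,b]))
E
```

```text
(no output)
```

View pics/tip.png

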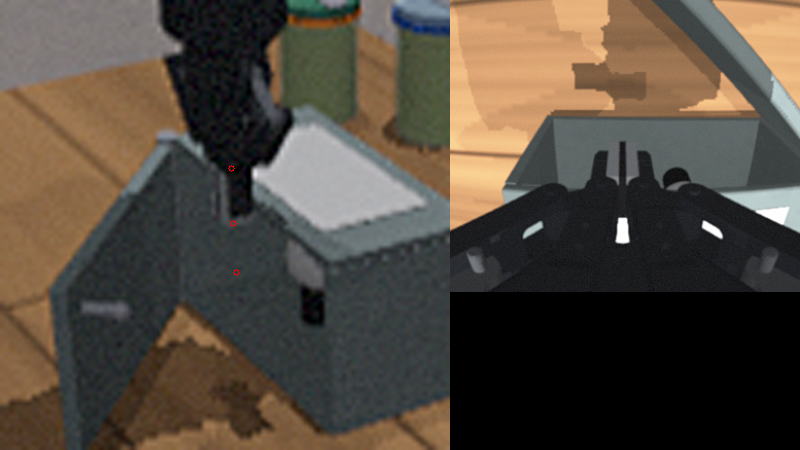

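The visible fingertips end about 35 mm above the reported TCP (side picture: tip at the middle red mark, reported TCP at the lowest). They passed just over the door. I'll treat the true tip as reported z + 35 mm, back off the same way, and push again lower.

>>> play_rows --pt "0 0 -3 0" --pt "3.9 2.3 0 0" --pt "3.9 2.3 0 0" --pt "3.9 2.3 0 0" --pt "0 0 3 0" --pt "0 0 3 0" --pt "0 0 0 0"

```text
t: 4.78
eef_pos: [0.3896, 0.2229, 0.0633]
tcp_rot: [-0.002, -0.001, 1.0, -0.001]
contact_force: [-0.4, -0.3, 0.4]
opening: -0.0006
grip_force: 0.0
```

```bash
python3 - <<'E'
from h import *
s=bot.sense();print(s["eef_pos"],s["contact_force"])
d=bot.get_image("scene");e=bot.get_image("side");c=[]
for x,u,y in((d,290,160),(e,130,80)):
    a=cv2.resize(x["color"][y:y+100,u:u+100,::-1],(400,400),interpolation=cv2.INTER_CUBIC)
    for z in(0,.035):
        p=proj(x,np.array(s["eef_pos"])+[0,0,z]);cv2.circle(a,tuple(((p-[u,y]+.5)*4).astype(int)),3,(0,0,255),1)
    c.append(a)
cv2.imwrite("pics/tip2.png",np.hstack(c))
E
```

```text
[0.38959556 0.22288247 0.06334241] [-0.39406972 -0.30795598  0.39455823]
```

View pics/tip2.png

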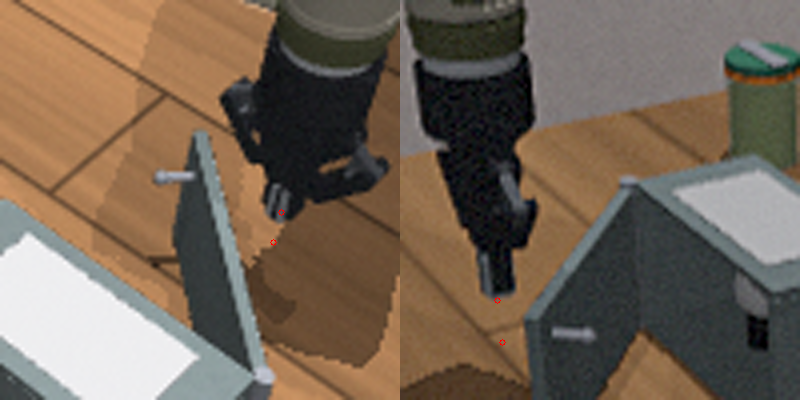

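Both views confirm the fingertips lie at the upper red mark, reported z + 35 mm, outside the door at about 0.098 height. Now I push along the arc.

>>> play_rows --pt "-2.7 -1.9 0 0" --pt "-0.8 -0.8 0 0" --pt "-1 -0.8 0 0" --pt "-1 -0.8 0 0" --pt "-1.15 -0.7 0 0" --pt "-1.15 -0.7 0 0" --pt "-1.2 -0.5 0 0" --pt "-1 -0.4 0 0" --pt "0 0 0 0"

```text
t: 6.0
eef_pos: [0.4928, 0.1573, 0.0648]
tcp_rot: [0.0, -0.0, 1.0, -0.0]
contact_force: [-0.1, 0.5, 0.6]
opening: 0.0001
grip_force: 0.0
```

>>> play_rows --pt "-0.6 -0.1 0 0" --pt "-0.6 -0.1 0 0" --pt "0 0 0 0"

```text
t: 6.38
eef_pos: [0.503, 0.1559, 0.0647]
tcp_rot: [-0.001, -0.001, 1.0, 0.0]
contact_force: [-3.5, 2.0, 1.9]
opening: 0.0002
grip_force: 1.7
```

>>> play_rows --pt "-0.4 0 0 0" --pt "0 0 0 0"

```text
t: 6.62
eef_pos: [0.5078, 0.1554, 0.0647]
tcp_rot: [-0.0, -0.001, 1.0, -0.0]
contact_force: [-1.6, 0.5, -0.1]
opening: -0.0004
grip_force: 0.8
```

>>> play_rows --pt "-0.3 0 0 0" --pt "-0.3 0 0 0" --pt "0 0 0 0"

```text
t: 7.0
eef_pos: [0.5134, 0.1557, 0.065]
tcp_rot: [-0.001, -0.001, 1.0, 0.0]
contact_force: [-5.0, -0.8, 3.8]
opening: 0.0002
grip_force: 2.2
```

>>> play_rows --pt "-0.3 0 0 0" --pt "0 0 0 0"

```text
t: 7.25
eef_pos: [0.5133, 0.1556, 0.0649]
tcp_rot: [-0.003, -0.001, 1.0, -0.0]
contact_force: [-12.6, -0.9, 10.5]
opening: 0.0001
grip_force: 6.2
```

>>> play_rows --pt "-0.3 0 0 0" --pt "0 0 0 0"

```text
t: 7.5
eef_pos: [0.5131, 0.1556, 0.0648]
tcp_rot: [-0.006, -0.001, 1.0, -0.0]
contact_force: [-20.9, -0.6, 16.5]
opening: -0.0002
grip_force: 10.1
```

>>> play_rows --pt "2.5 0 0 0" --pt "4 0 -3 0" --pt "0 0 -6 0" --pt "0 0 0 0"

```text
t: 8.0
eef_pos: [0.4589, 0.1563, 0.1597]
tcp_rot: [0.005, -0.001, 1.0, 0.001]
contact_force: [-0.3, 0.1, 0.2]
opening: -0.0001
grip_force: 0.0
```

```bash
python3 - <<'E'
from h import *
d=bot.get_image("scene");e=bot.get_image("side");c=[]
for x,u,y in((d,255,190),(e,150,100)):
    a=cv2.resize(x["color"][y:y+100,u:u+110,::-1],(400,364),interpolation=cv2.INTER_CUBIC);c.append(a)
cv2.imwrite("pics/shut.png",np.hstack(c))
E
```

```text
(no output)
```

View pics/shut.png

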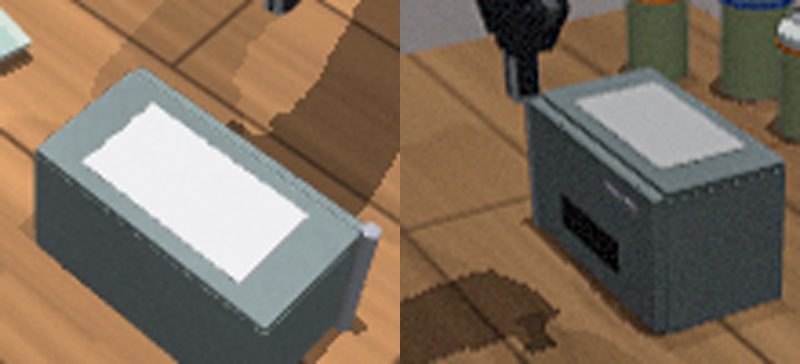

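The picture shows the door flush with the box front in both views, and it stopped hard at 20 N. It is shut. Now over to the slide with the gripper open.

>>> play_rows --pt "-0.1 -5.84 0 0" --pt "-0.1 -5.84 0 0" --pt "-0.1 -5.84 0 0" --pt "-0.1 -5.84 0 0" --pt "-0.1 -5.84 0 0" --pt "-0.1 -5.84 0 0" --pt "-0.1 -5.84 0 0" --pt "-0.1 -5.84 0 0" --pt "0 0 0 -0.16" --pt "0 0 0 -0.16" --claw -1

```text
t: 9.35
eef_pos: [0.4629, -0.3128, 0.1527]
tcp_rot: [-0.001, -0.161, 0.987, 0.001]
contact_force: [0.1, 0.3, 1.0]
opening: 0.0856
grip_force: 0.0
```

```bash
cat >> h.py <<'E'
from scipy.spatial.transform import Rotation as R
def wplane(w,s,pts,z):
    M=np.array(w["mount"]);q=s["tcp_rot"];Rt=R.from_quat([q[1],q[2],q[3],q[0]]).as_matrix()
    p=np.atleast_2d(pts).astype(float)-[w["cx"],w["cy"]];r=np.hypot(*p.T);th=r/w["fx"]
    v=np.c_[p*(np.sin(th)/np.maximum(r,1e-9))[:,None],np.cos(th)]@(Rt@M[:3,:3]).T
    o=np.array(s["eef_pos"])+Rt@M[:3,3];o=o+[0,0,OFF]
    return o+v*((z-o[2])/v[:,2])[:,None]
OFF=.035
E
python3 - <<'E'
from h import *
import h
s=bot.sense();w=bot.get_image("wrist");print(s["t"],s["eef_pos"],s["tcp_rot"],s["opening"])
hsv=cv2.cvtColor(w["color"],cv2.COLOR_RGB2HSV).astype(int)
m=((hsv[...,1]<70)&(hsv[...,2]>90)).astype(np.uint8)
k,l,st,c=cv2.connectedComponentsWithStats(m)
for i in range(1,k):
    if st[i,4]<300: continue
    pts=np.argwhere(l==i)[:,::-1]
    for off in(0,.035):
        h.OFF=off;r=cv2.minAreaRect((wplane(w,s,pts,.026)[:,:2]*1000).astype(np.float32))
        print(st[i].tolist(),off,np.round(r[0],1),np.round(r[1],1),round(r[2],1))
x=w["color"][:,:,::-1].copy()
e=bot.get_image("side")
b=cv2.resize(e["color"][140:300,200:360,::-1],(384,384))
for z in(0,.035):
    p=proj(e,np.array(s["eef_pos"])+[0,0,z]);cv2.circle(b,tuple(((p-[200,140]+.5)*2.4).astype(int)),3,(0,0,255),1)
cv2.imwrite("pics/w1.png",cv2.resize(np.hstack([x,b]),(800,343)))
E
```

```text
9.35 [ 0.46286504 -0.31279464  0.15266483] [-7.40263834e-04 -1.61411009e-01  9.86886461e-01  1.02534554e-03] 0.08560758380427619
[229, 128, 50, 101, 4721] 0 [ 465.2 -312. ] [111.1  52. ] 18.3
[229, 128, 50, 101, 4721] 0.035 [ 473.5 -309.1] [123.7  57.9] 18.3
[0, 139, 47, 70, 2697] 0 [ 556.2 -610.5] [108.8  93.9] 2.9
[0, 139, 47, 70, 2697] 0.035 [ 574.8 -641.5] [121.2 104.6] 2.9
[352, 231, 68, 60, 1861] 0 [ 514.4 -120.3] [112.2  46.1] 78.1
[352, 231, 68, 60, 1861] 0.035 [528.3 -95.6] [125.   51.4] 78.1
[159, 288, 33, 44, 944] 0 [ 670.7 -354.3] [42.4 74.2] 82.7
[159, 288, 33, 44, 944] 0.035 [ 702.3 -356.2] [47.2 82.6] 82.7
[0, 332, 19, 52, 427] 0 [1063.7 -719.6] [ 54.1 287.7] 73.9
[0, 332, 19, 52, 427] 0.035 [1140.  -763.1] [ 60.2 320.5] 73.9
[488, 338, 24, 46, 778] 0 [712.7 406.6] [302.6  68.8] 54.1
[488, 338, 24, 46, 778] 0.035 [749.1 491.3] [337.   76.6] 54.1
```

View pics/w1.png

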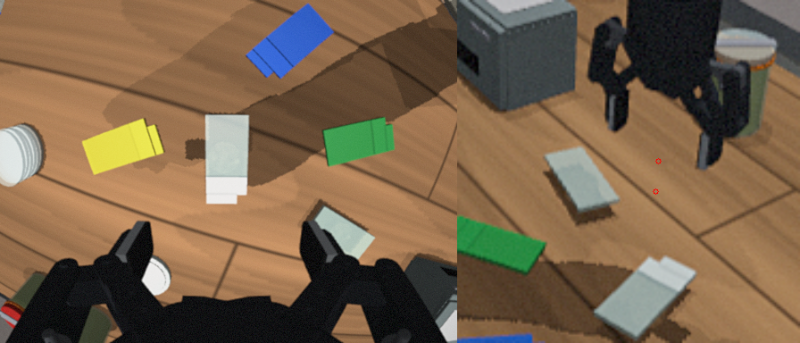

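The wrist view shows the slide (pixel (227,160), frosted notched end down in view) centred between the open fingers. The wrist camera agrees with the reported flange pose at (0.465,-0.312), heading 18.3°, so only the fingers are short. Descending in stages.

>>> play_rows --pt "-0.3 0 4.5 0" --pt "0 0 4.5 0" --pt "0 0 4.5 0" --pt "0 0 3 0" --pt "0 0 0 0"

```text
t: 10.07
eef_pos: [0.4641, -0.3085, -0.0133]
tcp_rot: [-0.002, -0.159, 0.987, 0.003]
contact_force: [-0.2, -0.2, -0.0]
opening: 0.0849
grip_force: 0.0
```

>>> play_rows --pt "0 0 1 0" --pt "0 0 1 0" --pt "0 0 0 0"

```text
t: 10.45
eef_pos: [0.4662, -0.3105, -0.0303]
tcp_rot: [-0.0, -0.16, 0.987, 0.0]
contact_force: [0.1, 0.7, -0.9]
opening: 0.0854
grip_force: 0.0
```

>>> play_rows --pt "0 0 0 0" --pt "0 0 0 0" --pt "0 0 0 0" --pt "0 0 0 0" --pt "0 0 0 0" --pt "0 0 0 0" --claw 1

```text
t: 11.2
eef_pos: [0.4669, -0.3112, -0.0292]
tcp_rot: [0.001, -0.16, 0.987, -0.001]
contact_force: [-0.5, 0.4, 5.9]
opening: 0.0486
grip_force: 62.1
```

>>> play_rows --pt "0 0 -1 0" --pt "0 0 -3 0" --pt "0 0 -5 0" --pt "0 0 -5 0" --pt "0 0 -5 0" --pt "0 0 -5 0" --pt "0 0 0 0"

```text
t: 12.08
eef_pos: [0.4682, -0.3123, 0.2149]
tcp_rot: [0.003, -0.16, 0.987, -0.003]
contact_force: [0.9, 0.2, -1.3]
opening: 0.0484
grip_force: 62.2
```

```bash
python3 - <<'E'
from h import *
for n in("scene","side","wrist"):
    cv2.imwrite(f"pics/g_{n}.png",bot.get_image(n)["color"][:,:,::-1])
s=bot.sense();print(s["eef_pos"],s["opening"],s["grip_force"])
e=cv2.imread("pics/g_side.png");d=bot.get_image("side");u,v=proj(d,s["eef_pos"]).astype(int)
a=cv2.resize(e[v-80:v+45,u-70:u+55],(400,400));b=cv2.resize(cv2.imread("pics/g_wrist.png"),(400,300))
cv2.imwrite("pics/g.png",np.hstack([a,cv2.copyMakeBorder(b,0,100,0,0,cv2.BORDER_CONSTANT)]))
E
```

```text
[ 0.46570853 -0.31021767  0.20893964] 0.048256154627454584 62.16463923454285
```

The grip holds: 48 mm opening, 62 N, slide underside at reported z + 49 mm. The tool can only turn about its own vertical axis, so I'll make the tilt by pivoting the slide in the pads. To do that I press its frosted end down on the fixed light box's top edge. Turn to heading +90° first.

>>> play_rows --pt "0 0 0 -0.178" --pt "0 0 0 -0.178" --pt "0 0 0 -0.178" --pt "0 0 0 -0.178" --pt "0 0 0 -0.178" --pt "0 0 0 -0.178" --pt "0 0 0 -0.178" --pt "0 0 0 0"

```text
t: 13.28
eef_pos: [0.4655, -0.31, 0.208]
tcp_rot: [-0.0, -0.705, 0.709, 0.002]
contact_force: [-0.2, 0.4, -1.0]
opening: 0.0481
grip_force: 62.1
```

>>> play_rows --pt "-2.5 -0.9 0 0" --pt "-5 -1.85 0 0" --pt "-5 -1.85 0 0" --pt "-5 -1.85 0 0" --pt "-5 -1.85 0 0" --pt "-5 -1.85 0 0" --pt "-5 -1.85 0 0" --pt "-2.5 -0.9 0 0" --pt "0 0 0 0"

```text
t: 14.4
eef_pos: [0.5963, 0.0409, 0.2085]
tcp_rot: [-0.001, -0.706, 0.708, 0.001]
contact_force: [-0.3, -0.3, -1.4]
opening: 0.0482
grip_force: 62.1
```

```bash
python3 - <<'E'
from h import *
s=bot.sense();print(s["t"],s["eef_pos"],s["tcp_rot"],s["opening"],s["contact_force"])
d=bot.get_image("side");hsv=cv2.cvtColor(d["color"],cv2.COLOR_RGB2HSV).astype(int)
for n in("scene","side"):
    d=bot.get_image(n);t=np.array(s["eef_pos"])
    print(n,[proj(d,t+[0,y,.055]).round(1).tolist() for y in(-.055,0,.055)])
E
```

```text
14.4 [0.59625424 0.04087213 0.20851084] [-6.36246748e-04 -7.05990755e-01  7.08220249e-01  8.53640287e-04] 0.04816195348395423 [-0.28792853 -0.26522791 -1.4483831 ]
scene [[252.3, 168.9], [267.2, 178.9], [282.9, 189.5]]
side [[262.0, 113.6], [249.8, 106.7], [238.5, 100.2]]
```

>>> play_rows --pt "0 0 4 0" --pt "0 0 4 0" --pt "0 0 3.8 0" --pt "0 0 0 0"

```text
t: 15.05
eef_pos: [0.5932, 0.0376, 0.0888]
tcp_rot: [-0.002, -0.705, 0.709, 0.003]
contact_force: [0.3, -0.1, -0.7]
opening: 0.0484
grip_force: 62.2
```

>>> play_rows --pt "0 0 0.5 0" --pt "0 0 0.5 0" --pt "0 0 0 0"

```text
t: 15.42
eef_pos: [0.5971, 0.0387, 0.0827]
tcp_rot: [0.0, -0.706, 0.708, -0.0]
contact_force: [0.3, -0.1, -0.7]
opening: 0.0484
grip_force: 62.2
```

>>> play_rows --pt "0 0 0.4 0" --pt "0 0 0 0"

```text
t: 15.68
eef_pos: [0.5975, 0.0387, 0.0793]
tcp_rot: [0.001, -0.706, 0.708, -0.001]
contact_force: [-0.7, -0.9, 7.0]
opening: 0.0483
grip_force: 63.0
```

>>> play_rows --pt "0 0 0.4 0" --pt "0 0 0.4 0" --pt "0 0 0 0"

```text
t: 16.05
eef_pos: [0.5979, 0.0381, 0.0725]
tcp_rot: [0.001, -0.706, 0.709, -0.002]
contact_force: [-3.7, -3.1, 12.4]
opening: 0.0485
grip_force: 64.8
```

>>> play_rows --pt "0 0 0.4 0" --pt "0 0 0 0"

```text
t: 16.3
eef_pos: [0.5981, 0.0381, 0.0684]
tcp_rot: [0.001, -0.706, 0.709, -0.002]
contact_force: [-2.7, -3.7, 10.5]
opening: 0.0484
grip_force: 65.8
```

The slide is pivoting at a steady 11 N or so, as intended. Continuing.

>>> play_rows --pt "0 0 0.4 0" --pt "0 0 0.4 0" --pt "0 0 0.4 0" --pt "0 0 0 0"

```text
t: 16.8
eef_pos: [0.5985, 0.0391, 0.0568]
tcp_rot: [0.002, -0.706, 0.708, -0.002]
contact_force: [-1.8, 0.5, 11.8]
opening: 0.048
grip_force: 69.8
```

>>> play_rows --pt "0 0 -3 0" --pt "0 0 -3 0" --pt "0 0 -3 0" --pt "0 0 0 0"

```text
t: 17.3
eef_pos: [0.5986, 0.0389, 0.1467]
tcp_rot: [0.002, -0.706, 0.708, -0.002]
contact_force: [1.1, -0.0, -0.7]
opening: 0.0486
grip_force: 68.0
```

```bash
python3 - <<'E'
from h import *
s=bot.sense();print(s["t"],s["eef_pos"],s["opening"],s["grip_force"])
t=np.array(s["eef_pos"]);c=[]
for n in("scene","side"):
    d=bot.get_image(n);p=proj(d,t+[0,0,.052]);u,v=(p-50).astype(int);u=max(u,0);v=max(v,0)
    a=cv2.resize(d["color"][v:v+100,u:u+100,::-1],(400,400),interpolation=cv2.INTER_CUBIC)
    cth,sth=np.cos(np.pi/6),np.sin(np.pi/6)
    for l in(-.055,.055):
        for x in(-.025,.025):
            q=proj(d,t+[x,l*cth,.055+l*sth]);cv2.circle(a,tuple(((q-[u,v]+.5)*4).astype(int)),3,(0,0,255),1)
    print(n,u,v);c.append(a)
cv2.imwrite("pics/tilt.png",np.hstack(c))
E
```

```text
17.3 [0.59860493 0.03885802 0.1466678 ] 0.04863333070712538 68.04254651069641
scene 215 145
side 200 79
```

View pics/tilt.png

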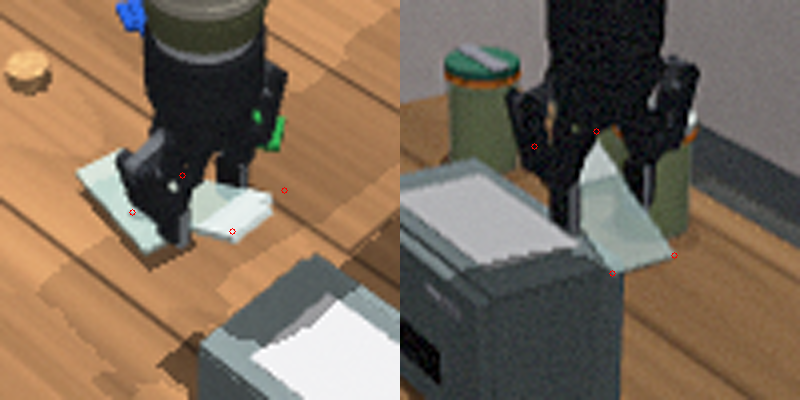

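The side view shows the clear-end corners on the 30° prediction marks, (613,272) and (673,255). In the scene view the frosted, notched end is higher, within about 2 px of its marks. Now lift and bring the slide over the window centre.

>>> play_rows --pt "0 0 -3.3 0" --pt "-2 0.05 0 0" --pt "-3.7 0.05 0 0" --pt "-3.7 0.1 0 0" --pt "-3.7 0.1 0 0" --pt "-2 0 0 0" --pt "0 0 0 0" --pt "0 0 0 0" --pt "0 0 0 0"

```text
t: 18.52
eef_pos: [0.5942, 0.1887, 0.1767]
tcp_rot: [-0.0, -0.705, 0.709, -0.0]
contact_force: [0.8, 0.8, -1.1]
opening: 0.0483
grip_force: 68.0
```

```bash
python3 - <<'E'
from h import *
s=bot.sense();t=np.array(s["eef_pos"]);print(s["t"],t,s["tcp_rot"],s["opening"],s["grip_force"],s["contact_force"],np.abs(s["joint_velocities"]).max())
d=bot.get_image("side")
hsv=cv2.cvtColor(d["color"],cv2.COLOR_RGB2HSV).astype(int)
for n in("scene","side"):
    d=bot.get_image(n);cv2.imwrite(f"pics/end_{n}.png",d["color"][:,:,::-1])
E
```

```text
18.525 [0.59418131 0.18874434 0.17674647] [-1.49428658e-04 -7.05300081e-01  7.08908861e-01 -6.08777921e-06] 0.048257195593594246 68.00870418548584 [ 0.760394    0.84405067 -1.09183692] 0.0039381490573687
```

```bash
python3 -c "
from cell import bot
print(bot.sign_off())"
```

```text
the job is handed in; nothing more can be done
None
```

The lamp door is shut against its hard stop, and the notched slide is held label up about 10 cm above the window centre, tilted about 30° with the frosted end higher. I set the tilt by pressing the slide's frosted end on the light box edge and checked it in the pictures just before the last move. I handed the job in at about 18.5 s.

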